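# Nest a triple magnetic shield over a coil in the test nest

### The arm

A 7-joint arm with a two-finger parallel gripper is mounted at the origin on a cart in front of the work surface, level with it; the furniture and walls round the work are solid. World frame = base frame: x ahead of the robot, y to its left, z up, the work surface at z = 0. Lengths are in m, angles in rad, forces in N, time in s.
With the tool pointing down it reaches from about 0.4 to 0.875 m from the base axis. Payload 19.3 kg.
Tool frame: the origin (TCP) lies between the finger pads; the fingertips stand 17 mm ahead of it and the grasp point (between the pads) lies 2 mm behind it; z points along the fingers, y is the line along which they close (so a half turn about z gives the same grasp; the last joint's range is limited). The gripper opens to 85 mm and grips with 20 to 120 N. Pads are 22 mm wide; open, the fingers measure 114 mm over their backs; the gripper's body (76 mm by 85 mm) begins 54 mm behind the grasp point. The pads swing forward as they close: fully open they stand 13 mm farther back than shut.
Start: joints at [-1.235, 0.521, -0.036, 1.599, 0.021, 1.021, -0.113], TCP at [0.247, 0.574, 0.248] pointing down, gripper open.
Joint ranges: [-2.91, 2.91], [-0.3, 2.13], [-1.5, 1.42], [0.17, 2.43], [-1.26, 4.41], [0.16, 1.93], [-2.52, 2.52]. Speed limits (rad/s): [1.89, 1.89, 2.39, 2.39, 3.01, 3.01, 3.01].

### API

Orientations are given as [roll, pitch, yaw] about the fixed x, y, z axes, in that order (R = Rz(yaw) Ry(pitch) Rx(roll)).
In Python, from workcell import bot gives the robot as it stands.
- The arm moves only by the shell command python3 -m inch 'ROWS' [FORCE]. ROWS is JSON, a list of rows, each a list of 7 numbers: the shift along the tool's x, y, z in units of 200 mm (1.0 is 200 mm), then the turn, a rotation vector about the tool's x, y, z in units of 90 degrees (1.0 is 90 degrees), then the opening, from 0 (shut) to 1 (fully open). In form: [[x, y, z, rx, ry, rz, grip], ...]. A call has 1 to 20 rows; each row is the pose to reach, as a shift and turn from the pose commanded when the call began, along the tool's axes at that moment; what a row does not reach only later rows make up. A row lasts 1/8 s, in which the tool goes at most 62.5 mm and 10.7 degrees, less where a joint would pass 70% of its speed; a pose out of reach is approached as far as the arm can. A call with a number of a shift or a turn outside -1 to 1 is refused whole. A call with a gripper value outside its range is refused whole. The fingers move at their own pace and stop on an object; FORCE is the grip in N (left out, the last holds). Time passes only in rows, so rows that repeat a pose let the fingers close. It gives the time, the measured TCP pose, the force, the opening and the grip force at its end, in the units of the state.
- bot.observe(): the state, without advancing time (a new reading comes with each control period).
- bot.grab_frame(name): name is "scene" or "side" or "wrist"; returns a dict with "img" (400x640x3 uint8, red, green, blue), "z_map" (400x640 float32, m along the optical axis (not along the pixel's ray), 0 where there is no reading), "vfov" (degrees; the focal length in pixels is half the picture's height over the tangent of half this angle, whatever the lens; pixels are square), "cx", "cy" (the principal point, pixels), "rvec" (rotation vector, rad) and "tvec" (3), from world to camera coordinates, as OpenCV has them. Camera axes: x right, y down, z forward; pixel columns grow to the right and rows downward; lengths in m; the calibration is good to about 2 mm. A picture is of the moment at which its call begins.
- bot.job_done(): hands the job in; it is judged then, once.
The state is a dict: "clock": time; "qpos": joint angles; "qd": joint speeds; "joint_efforts": joint torques, N m; "position": TCP position; "tool_rot": TCP orientation; "force": force on the tool from outside, world axes, zero at the start; "moment": the same for the moment, N m; "grip_width": finger opening in m; "finger_force": force on a finger pad.
Only numpy, scipy, OpenCV 4.12 (cv2) and the standard library are available. Lean on these libraries where they do the work, as an engineer would, in place of code of your own. Each camera call takes 0.05 s, during which the arm holds its last target. There are 200 camera calls.

### The job

Fit the three-layer magnetic shield over the coil in the test nest. First push the coil's loose base fully home against both the low back rail and the tall side wall, then put the three open metal cans over the coil one outside the other, smallest first and largest last, each mouth down and seated all the way on its own step of the base, with the base still home at the end. Leave the pin gauge, the spare coil and the tape roll where they are.

Things in the scene. Friction and masses are not known exactly. Their poses are not given: they have to be found in the camera images.
- test_nest: Test nest fixed to the bench: dark steel plate 190 (x) x 180 (y) x 8 mm, origin under it, x to its back rail, y to its side wall. Rail 10 mm high above the plate; wall 62 mm high, 70 mm long in x. The wall's face is 5 mm from the largest can once that is on, too close for a finger: there hold cans by their long walls (front and back)
- nest_home (a point): Point on the top face of the nest's plate (8 mm above the bench), axes as test_nest: where the origin of coil_base lies when it is home against rail and wall. The rail's face is 45 mm from it in +x, the wall's face 37 mm from it in +y
- coil_base: Loose base 90 (x) x 74 (y) x 12 mm on the nest's plate, 15 to 40 mm short of rail and wall. Origin: centre of underside, z up. On it black steps with sloped edges: 48x56 mm (top at z 16 mm), 36x44 (20), 24x32 (24), then the fixed blue coil 23x28 mm, top at 46. Each can drops over its step with 2 mm play a side; seated mouth heights: can_small z 20, can_mid 16, can_large 12 mm
- can_small: Smallest shield can, bare steel, a rectangular deep-drawn can open on one face: outside 32 (x) x 40 (y) x 32 mm high, walls 2 mm, top edges rounded by 4 mm. Stands mouth down on the bench. Origin at the centre of the mouth, z towards the closed end. Its x lies along the base's x when on (either way round)
- can_mid: Middle shield can, same kind: outside 44 (x) x 52 (y) x 42 mm high. Stands mouth down on the bench. Origin at the centre of the mouth, z towards the closed end
- can_large: Largest can: outside 56 (x) x 64 (y) x 52 mm high; origin at the mouth's centre, z to the closed end. Lies on a long wall, mouth to the left, its 64 mm side about fore and aft, 56 mm side upright. Take it by the short walls with the hand tilted towards the closed end, roll it onto its mouth on the bench, let go, then take it by its long walls (56 mm apart) for the nest
- pin_gauge: Bystander: grey steel gauge block with a pin, 30 x 83 x 12 mm, lying behind and to the right of the cans
- spare_coil: Bystander: a loose spare dark blue coil unit 23 x 28 x 22 mm near the front edge of the bench
- tape_roll: Bystander: dark roll of tape, 53 mm across, 19 mm high, lying flat at the back
Not all that is in view belongs to the job. Leave any brown or yellow look-alike of the can_small alone.

How it is judged:
On the way, in this order (a step that is already met when the one before it is completed fails the run):
1. the base is home against rail and wall (within 2 mm and 0.03 rad) (x of coil_base in the frame of nest_home between -0.002 and 0.002 m and y of coil_base in the frame of nest_home between -0.002 and 0.002 m and angle between the x axis of coil_base and the x axis of nest_home, either way round below 0.03 rad and z of coil_base in the frame of nest_home below 0.002 m), for 0.2 s.
2. the smallest can is seated over the coil, mouth down (x of can_small in the frame of coil_base between -0.0045 and 0.0045 m and y of can_small in the frame of coil_base between -0.0045 and 0.0045 m and z of can_small in the frame of coil_base between 0.018 and 0.022 m and angle between the x axis of can_small and the x axis of coil_base, either way round below 0.12 rad and angle between can_small's own z axis and vertical below 0.05 rad), for 0.2 s.
3. the middle can is seated over the smallest (all of step 2 and x of can_mid in the frame of coil_base between -0.0045 and 0.0045 m and y of can_mid in the frame of coil_base between -0.0045 and 0.0045 m and z of can_mid in the frame of coil_base between 0.014 and 0.018 m and angle between the x axis of can_mid and the x axis of coil_base, either way round below 0.12 rad and angle between can_mid's own z axis and vertical below 0.05 rad), for 0.2 s.
At the end, for the whole second after the job is handed in: Base against rail and wall (2 mm, 0.03 rad); all three cans mouth down over the coil, one inside another, each on its own step: mouth within 2 mm of seated height, 4.5 mm of the base centre in x and y, 0.12 rad of its directions, 0.05 rad of upright; all at rest and let go (all of step 1 and all of step 3 and x of can_large in the frame of coil_base between -0.0045 and 0.0045 m and y of can_large in the frame of coil_base between -0.0045 and 0.0045 m and z of can_large in the frame of coil_base between 0.01 and 0.014 m and angle between the x axis of can_large and the x axis of coil_base, either way round below 0.12 rad and angle between can_large's own z axis and vertical below 0.05 rad and linear speed of each of coil_base, can_small, can_mid, can_large below 0.01 m/s); the robot touches nothing.
It fails at once if the pin gauge is moved more than 20 mm (distance of pin_gauge from where it was at the start of the episode above 0.02 m).
It fails at once if the spare coil is moved more than 20 mm (distance of spare_coil from where it was at the start of the episode above 0.02 m).
It fails at once if the tape roll is moved more than 20 mm (distance of tape_roll from where it was at the start of the episode above 0.02 m).
It also fails if it takes over 72 s, if anything falls off the work surface, if the arm or the gripper's body presses on something with over 40 N, if the wrist force passes 120 N, or if a joint passes its speed limit or range.

## Working session

There is one attempt and no reset: what is moved stays moved. The work goes in short steps, Python scripts to look and compute and a shell command to move; the robot and the scene stay as the last step left them, time stands still between calls to the robot, and variables do not carry over. Pictures are saved under pics/ and viewed, at most 10 in all, crops included, and the job is handed in when it is done.

```bash
ls; mkdir -p pics; cat > h.py <<'E'
import numpy as np, cv2
from scipy.spatial.transform import Rotation as R
from workcell import bot
def cap(n):
    f=bot.grab_frame(n); f['Rm']=R.from_rotvec(f['rvec']).as_matrix(); f['t']=np.array(f['tvec'])
    f['f']=200/np.tan(np.radians(f['vfov'])/2); return f
def cloud(f):
    z=f['z_map']; v,u=np.mgrid[0:400,0:640]
    P=np.stack([(u-f['cx'])/f['f']*z,(v-f['cy'])/f['f']*z,z],-1)
    W=(P-f['t'])@f['Rm']; W[z==0]=np.nan; return W
def save(f,n): cv2.imwrite(f'pics/{n}.png',f['img'][:,:,::-1])
E
python3 - <<'E'
from h import *
s=bot.observe(); print({k:np.round(v,3).tolist() for k,v in s.items()})
fs=[cap(n) for n in('scene','side')]
for f in fs: print(f['vfov'],f['cx'],f['cy'],-f['Rm'].T@f['t'],f['Rm'][2])
save(fs[0],'scene');save(fs[1],'side')
np.savez('c0.npz',a=cloud(fs[0]),b=cloud(fs[1]),ia=fs[0]['img'],ib=fs[1]['img'])
E
```

```text
pics
{'clock': 0.0, 'qpos': [-1.235, 0.522, -0.036, 1.6, 0.021, 1.021, -0.113], 'qd': [-0.002, 0.0, -0.001, -0.0, -0.0, 0.0, 0.001], 'joint_efforts': [-0.001, -92.712, 1.979, -36.993, 0.018, 0.008, -0.0], 'position': [0.247, 0.574, 0.248], 'tool_rot': [-3.141, 0.0, 2.736], 'force': [-0.481, 0.907, -0.551], 'moment': [0.017, -0.029, 0.024], 'finger_force': 0.0, 'grip_width': 0.086}
49.19217442237153 319.94293266939 196.79735143174295 [ 0.04512544 -0.56006128  0.73899739] [ 0.55550769  0.51209683 -0.65510919]
46.14351165658898 326.41583128164086 203.03262844102946 [ 0.45898078 -0.68162956  0.6185304 ] [ 0.18828335  0.75672024 -0.62603823]
```

View pics/scene.png

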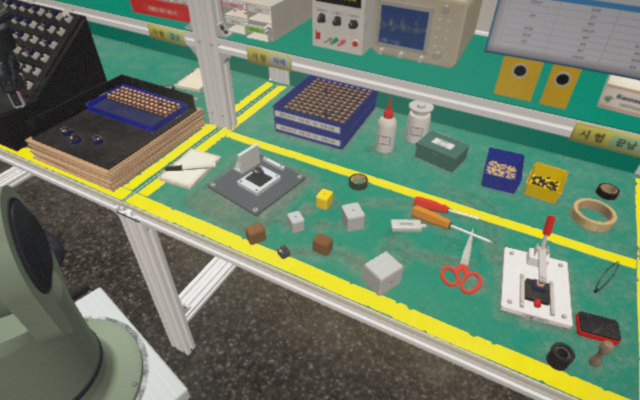

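View pics/side.png

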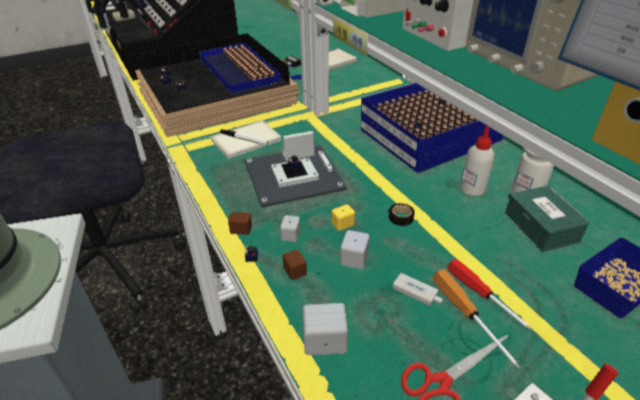

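The scene view shows the nest at (256,180) with its wall at (248,158), the small can at (296,221), mid at (352,216) and large lying at (383,272). In the side view these are nest (295,172), small (289,228), mid (354,249) and large (325,328). The brown and yellow cubes are decoys.

```bash
cat > m.py <<'E'
from h import *
d=np.load('c0.npz')
def seg(W,box,lo,hi):
    u0,v0,u1,v1=box; P=W[v0:v1,u0:u1].reshape(-1,3); return P[(P[:,2]>lo)&(P[:,2]<hi)]
def rect(P):
    r=cv2.minAreaRect((P[:,:2]*1000).astype(np.float32)); return [np.round(x,1) for x in r]
for n,W,bx in(('a',d['a'],dict(small=(284,205,308,236),mid=(336,198,370,236),large=(358,246,408,296),plate=(205,140,310,212),)),('b',d['b'],dict(small=(276,210,303,244),mid=(336,226,372,272),large=(298,296,352,360),plate=(240,125,350,205)))):
    print(n)
    for k,b in bx.items():
        if k=='plate':
            for nm,lo,hi in(('plate',.004,.012),('rail',.0145,.0195),('base',.0185,.022),('step3',.03,.034),('coil',.051,.057),('wall',.064,.075)):
                P=seg(W,b,lo,hi); print(nm,len(P),rect(P) if len(P)>3 else '',np.round(np.median(P,0),4) if len(P) else '')
        else:
            P=seg(W,b,.004,.1); t=np.percentile(P[:,2],97); Q=P[P[:,2]>t-.004]
            print(k,len(P),'top',round(t,4),len(Q),rect(Q),np.round(Q.mean(0),4))
    b=seg(W,(200,230,280,300),-.02,.02); print('bench z',np.median(b[:,2]))
E
python3 m.py
```

```text
a
small 278 top 0.0339 138 [array([552.9, -11.9]), array([40. , 30.2]), np.float64(66.2)] [ 0.5522 -0.0133  0.032 ]
mid 525 top 0.0441 234 [array([ 653.7, -102.6]), array([50.4, 43. ]), np.float64(62.1)] [ 0.6534 -0.1036  0.0423]
large 1204 top 0.058 575 [array([ 557.7, -262.4]), array([54.3, 63.3]), np.float64(78.7)] [ 0.5576 -0.2627  0.0561]
plate 2187 [array([613.4, 213. ]), array([314.1, 297. ]), np.float64(42.4)] [0.5649 0.1543 0.008 ]
rail 289 [array([608.7, 243.4]), array([132.2, 218.8]), np.float64(7.3)] [0.6004 0.1823 0.0179]
base 343 [array([608.6, 229. ]), array([130.6, 190. ]), np.float64(6.8)] [0.5885 0.1711 0.0201]
step3 58 [array([580.7, 128.4]), array([255.5,  70.4]), np.float64(70.9)] [0.5961 0.23   0.0319]
coil 63 [array([620., 202.]), array([75.4, 71.6]), np.float64(87.5)] [0.6041 0.2324 0.0541]
wall 96 [array([621.3, 237.1]), array([73.1, 12.8]), np.float64(5.7)] [0.619  0.2352 0.0692]
bench z -1.169365412320925e-07
b
small 432 top 0.0345 210 [array([552.6, -13.2]), array([40.2, 30.7]), np.float64(65.8)] [ 0.5527 -0.014   0.0327]
mid 921 top 0.0443 468 [array([ 654.5, -103.3]), array([53.3, 43.7]), np.float64(60.4)] [ 0.6539 -0.1044  0.0426]
large 2141 top 0.0579 1216 [array([ 558.9, -262.8]), array([53.4, 62.6]), np.float64(79.3)] [ 0.5585 -0.2635  0.0563]
plate 2932 [array([606.5, 232.3]), array([330.5, 274. ]), np.float64(78.4)] [0.5699 0.1499 0.009 ]
rail 299 [array([584. , 258.7]), array([177.3, 323.7]), np.float64(6.9)] [0.5968 0.1961 0.0172]
base 528 [array([597.1, 248.2]), array([142. , 240.4]), np.float64(16.0)] [0.6017 0.1714 0.0206]
step3 94 [array([605., 204.]), array([104. ,  61.9]), np.float64(62.9)] [0.6021 0.2085 0.0314]
coil 93 [array([623.5, 200.1]), array([71.2, 72.9]), np.float64(3.3)] [0.6049 0.232  0.0544]
wall 146 [array([622. , 236.3]), array([70.3, 13.3]), np.float64(4.4)] [0.6213 0.235  0.0696]
bench z 0.000952401758585922
```

```bash
cat >> h.py <<'E'
def rel(p,rpy=None,Rt=None):
    s=bot.observe(); R0=R.from_euler('xyz',s['tool_rot'])
    if Rt is None: Rt=R.from_euler('xyz',rpy)
    d=R0.inv().apply(np.array(p)-s['position'])/.2; w=(R0.inv()*Rt).as_rotvec()/(np.pi/2)
    print('rel',np.round(d,4).tolist(),np.round(w,4).tolist(),'t',round(s['clock'],2)); return d,w
E
python3 -m inch '[[-0.9,-0.42,-0.35,0,0,0,1],[-0.9,-0.42,-0.35,0,0,0,1],[-0.9,-0.42,-0.35,0,0,0,1],[-0.9,-0.42,-0.35,0,0,0,1]]' 60
python3 -m inch '[[-0.9,-0.42,0,0,0,0.1,1],[-0.9,-0.42,0,0,0,0.2,1],[-0.9,-0.42,0,0,0,0.3,1],[-0.9,-0.42,0,0,0,0.3,1]]'
python3 -c "
from h import *
rel([.58,.19,.32],[np.pi,0,np.radians(95)])"
```

```text
clock: 0.6
position: [0.3816, 0.4232, 0.3195]
tool_rot: [3.141, 0.001, 2.732]
force: [-0.0, 1.1, -1.0]
grip_width: 0.0854
finger_force: 0.0
clock: 1.1
position: [0.5136, 0.2738, 0.3181]
tool_rot: [-3.141, 0.002, 2.257]
force: [-0.9, 0.4, 0.0]
grip_width: 0.0857
finger_force: 0.0
rel [-0.5345, -0.0081, -0.0084] [-0.0, 0.0011, 0.381] t 1.1
```

```bash

python3 -m inch '[[-0.53,-0.0,0,0,0,0.12,1],[-0.53,0,0,0,0,0.24,1],[-0.53,0,0,0,0,0.36,1],[-0.53,0,0,0,0,0.38,1],[-0.53,0,0,0,0,0.38,1],[-0.53,0,0,0,0,0.38,1]]'
python3 -c "
from h import *
f=cap('wrist'); save(f,'w1'); W=cloud(f); np.savez('w1.npz',a=W,ia=f['img'])
print(-f['Rm'].T@f['t'],f['Rm'][2],f['vfov'])"
```

```text
clock: 1.85
position: [0.5786, 0.1969, 0.3183]
tool_rot: [-3.142, -0.0, 1.671]
force: [-0.1, 0.3, 1.0]
grip_width: 0.0851
finger_force: 0.0
[0.57141654 0.26889212 0.44494896] [ 0.02725024 -0.28249235 -0.95888242] 60.962690149671296
```

View pics/w1.png

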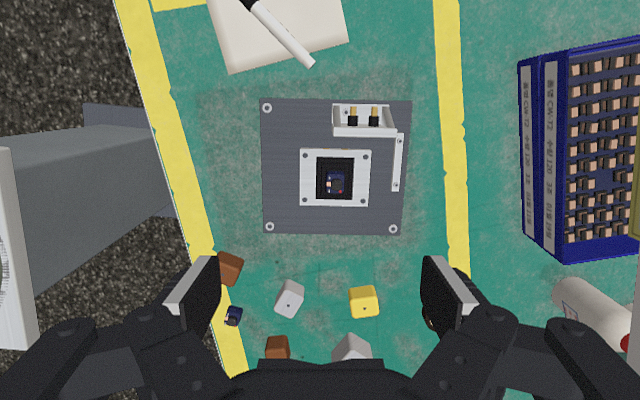

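The wrist view shows the plate at columns 262–411 and rows 98–235. The white base is at (300–371, 149–206), the coil at (336,181), the rail at (398,162) and the wall at (364,120). Image right is +x and up is +y.

```bash
cat >> h.py <<'E'
def ray(f,uv,z):
    uv=np.atleast_2d(uv).astype(float)
    D=np.c_[(uv[:,0]-f['cx'])/f['f'],(uv[:,1]-f['cy'])/f['f'],np.ones(len(uv))]@f['Rm']; C=-f['Rm'].T@f['t']
    return C+D*((z-C[2])/D[:,2])[:,None]
def blob(mask,f,z,near):
    n,l,s,c=cv2.connectedComponentsWithStats(mask.astype(np.uint8),connectivity=4)
    i=l[near[1],near[0]]
    if i==0: print('no blob at',near); return None
    k=max(cv2.findContours((l==i).astype(np.uint8),0,1)[0],key=cv2.contourArea)[:,0]
    P=ray(f,k,z)[:,:2]*1000; r=cv2.minAreaRect(P.astype(np.float32)); return s[i,4],[np.round(x,1).tolist() for x in r],P
E
python3 - <<'E'
from h import *
f=cap('wrist'); I=f['img'].astype(int); W=cloud(f); hsv=cv2.cvtColor(f['img'],cv2.COLOR_RGB2HSV)
white=(I.min(2)>150)&(hsv[...,1]<50)
H=W[...,2]
for n,m,z,p in(('base',white&(H<.026),.020,(308,160)),('rail',white,.018,(398,165)),('walltop',(H>.065)&(H<.075)&(I.min(2)>120),.070,(350,107)),('plate',(abs(H-.008)<.004)&(hsv[...,1]<70),.008,(280,215))):
    b=blob(m,f,z,p); print(n,b[:2] if b else hsv[p[1],p[0]].tolist()+[H[p[1],p[0]]])
print(ray(f,[[262,98],[411,100],[402,235],[263,234]],.008))
print('depth med base',np.nanmedian(H[150:158,305:365]),'coil',np.nanpercentile(H[165:195,322:350],97),'wall rows',[round(float(H[r,364]),3) for r in range(98,142,3)])
# coil top & black step rect
b=blob((I.max(2)<60)|(H>.045)&(H<.06),f,.028,(322,165)); print('step',b[:2] if b else None)
sel=(H>.048)&(H<.058); sel[:140]=0; sel[210:]=0; sel[:,:310]=0; sel[:,360:]=0
print('coiltop',np.nanmean(W[sel],0),sel.sum())
E
```

```text
base (np.int32(2276), [[599.1, 171.9], [88.9, 74.8], 4.4])
rail (np.int32(1731), [[635.0, 213.0], [89.7, 109.2], 4.6])
no blob at (350, 107)
walltop [20, 120, 134, np.float64(0.04644684566316612)]
plate (np.int32(12909), [[597.3, 179.7], [189.7, 179.7], 4.5])
[[0.49963472 0.26075733 0.008     ]
 [0.68298678 0.27650462 0.008     ]
 [0.70181649 0.09771666 0.008     ]
 [0.51003443 0.08018143 0.008     ]]
depth med base 0.02099904993431824 coil 0.05574736590302099 wall rows [0.001, 0.009, 0.015, 0.015, 0.014, 0.015, 0.015, 0.016, 0.014, 0.041, 0.072, 0.07, 0.071, 0.009, 0.007]
step (np.int32(1479), [[598.2, 173.6], [45.8, 52.9], 5.4])
coiltop [0.59820735 0.17248028 0.05187932] 250
```

```bash
python3 - <<'E'
from h import *
f=cap('wrist'); I=f['img'].astype(int); W=cloud(f); H=W[...,2]
N=R.from_euler('z',4.5,degrees=True).as_matrix(); o=np.array([.5973,.1797,0])
L=lambda P:(P-o)@N
g=cv2.cvtColor(f['img'],cv2.COLOR_RGB2GRAY).astype(float)
for v in (145,155,165,175,185):
    d=np.diff(g[v,376:412]); u=[376+int(np.argmax(d))+.5,376+int(np.argmin(d))+.5]; print('rail',v,u,(L(ray(f,[[u[0],v],[u[1],v]],.018))[:,:2]*1000).round(1).tolist())
for u in (340,350,360,370,380,388):
    print('wall',u,[(v,int(g[v,u]),round(float(H[v,u]),3)) for v in range(120,142,2)])
    k=[v for v in range(118,150) if .055<H[v,u]<.08]
    if k: print((L(ray(f,[[u,max(k)+.5]],.070))[:,:2]*1000).round(1).tolist(),(L(ray(f,[[u,max(k)+.5]],.008))[:,:2]*1000).round(1).tolist(),k[0],k[-1])
d=np.load('c0.npz')
for n in 'ab':
    P=d[n].reshape(-1,3); P=P[(P[:,2]>.066)&(P[:,2]<.075)&(abs(P[:,0]-.62)<.06)&(abs(P[:,1]-.236)<.03)]; q=L(P)*1000
    print(n,len(q),np.percentile(q,[3,50,97],0).round(1).tolist())
E
```

```text
rail 145 [394.5, 402.5] [[75.1, 35.1], [85.1, 35.3]]
rail 155 [393.5, 401.5] [[74.8, 22.5], [84.9, 22.7]]
rail 165 [393.5, 400.5] [[75.9, 9.7], [84.8, 9.9]]
rail 175 [392.5, 399.5] [[75.6, -3.3], [84.6, -3.2]]
rail 185 [391.5, 394.5] [[75.4, -16.6], [79.3, -16.5]]
wall 340 [(120, 182, 0.048), (122, 169, 0.052), (124, 145, 0.056), (126, 144, 0.064), (128, 210, 0.072), (130, 204, 0.069), (132, 202, 0.072), (134, 209, 0.07), (136, 136, 0.01), (138, 96, 0.01), (140, 93, 0.007)]
[[3.4, 51.0]] [[7.0, 44.5]] 123 135
wall 350 [(120, 34, 0.051), (122, 29, 0.052), (124, 18, 0.052), (126, 155, 0.062), (128, 209, 0.071), (130, 205, 0.07), (132, 200, 0.071), (134, 210, 0.071), (136, 148, 0.007), (138, 93, 0.008), (140, 92, 0.01)]
[[14.3, 51.2]] [[19.7, 44.7]] 126 135
wall 360 [(120, 196, 0.016), (122, 208, 0.016), (124, 153, 0.031), (126, 162, 0.058), (128, 201, 0.069), (130, 205, 0.071), (132, 199, 0.071), (134, 204, 0.071), (136, 160, 0.069), (138, 93, 0.01), (140, 90, 0.008)]
[[25.2, 50.4]] [[32.5, 43.7]] 126 136
wall 370 [(120, 27, 0.05), (122, 28, 0.05), (124, 23, 0.05), (126, 149, 0.056), (128, 198, 0.071), (130, 203, 0.071), (132, 201, 0.071), (134, 201, 0.069), (136, 175, 0.071), (138, 92, 0.009), (140, 94, 0.009)]
[[36.2, 50.6]] [[45.2, 44.0]] 126 136
wall 380 [(120, 201, 0.015), (122, 204, 0.015), (124, 179, 0.023), (126, 164, 0.053), (128, 195, 0.071), (130, 202, 0.071), (132, 201, 0.071), (134, 201, 0.07), (136, 193, 0.07), (138, 90, 0.007), (140, 96, 0.008)]
[[47.1, 50.8]] [[57.9, 44.2]] 127 136
wall 388 [(120, 129, 0.048), (122, 122, 0.052), (124, 117, 0.056), (126, 111, 0.061), (128, 198, 0.069), (130, 201, 0.07), (132, 199, 0.072), (134, 198, 0.071), (136, 199, 0.07), (138, 87, 0.009), (140, 92, 0.009)]
[[55.8, 51.0]] [[68.1, 44.4]] 124 136
a 83 [[-5.4, 49.4, 66.4], [26.5, 54.3, 69.8], [61.6, 60.8, 71.9]]
b 122 [[-4.4, 48.8, 66.4], [28.1, 53.2, 70.2], [61.2, 60.2, 72.4]]
```

```bash
python3 -c "
from h import *
rel([.5988,.1722,.05],[np.pi,0,np.radians(94.4)])"
```

```text
rel [-0.1305, 0.0873, 1.3418] [0.0, -0.0001, 0.0137] t 2.0
```

```bash

python3 -m inch '[[-0.13,0.087,0.3,0,0,0.014,0.7],[-0.13,0.087,0.6,0,0,0.014,0.7],[-0.13,0.087,0.85,0,0,0.014,0.7],[-0.13,0.087,0.95,0,0,0.014,0.7],[-0.13,0.087,0.95,0,0,0.014,0.7]]' 40
python3 -m inch '[[0,0,0.2,0,0,0,0.6],[0,0,0.35,0,0,0,0.5],[0,0,0.39,0,0,0,0.4],[0,0,0.39,0,0,0,0.1],[0,0,0.39,0,0,0,0.0],[0,0,0.39,0,0,0,0],[0,0,0.39,0,0,0,0],[0,0,0.39,0,0,0,0]]' 40
python3 -c "
from h import *
rel([.5988+.0270,.1722+.0236,.05],[np.pi,0,np.radians(94.5)])"
```

```text
clock: 2.62
position: [0.5981, 0.1718, 0.127]
tool_rot: [-3.139, 0.001, 1.646]
force: [0.8, -0.0, 0.5]
grip_width: 0.0598
finger_force: 0.0
clock: 3.62
position: [0.5991, 0.1722, 0.051]
tool_rot: [3.141, -0.0, 1.646]
force: [-2.7, 0.2, 6.5]
grip_width: 0.0213
finger_force: 43.2
rel [0.1077, 0.1421, 0.0051] [0.0005, -0.0002, -0.0023] t 3.62
```

```bash

python3 -m inch '[[0.03,0.05,0,0,0,-0.002,0],[0.06,0.09,0,0,0,-0.002,0],[0.085,0.12,0,0,0,-0.002,0],[0.095,0.13,0,0,0,-0.002,0],[0.095,0.13,0,0,0,-0.002,0]]'
python3 -m inch '[[0.007,0.007,0,0,0,0,0],[0.012,0.012,0,0,0,0,0],[0.012,0.012,0,0,0,0,0]]'
python3 -m inch '[[0.005,0.005,0,0,0,0,0],[0.01,0.01,0,0,0,0,0],[0.01,0.01,0,0,0,0,0]]'
```

```text
clock: 4.25
position: [0.6232, 0.1916, 0.051]
tool_rot: [-3.141, 0.001, 1.648]
force: [-5.9, -6.3, 12.7]
grip_width: 0.0218
finger_force: 43.8
clock: 4.62
position: [0.6253, 0.1939, 0.051]
tool_rot: [-3.141, 0.002, 1.648]
force: [-6.5, -8.2, 11.5]
grip_width: 0.0218
finger_force: 43.8
clock: 5.0
position: [0.6266, 0.1954, 0.051]
tool_rot: [-3.139, 0.002, 1.647]
force: [-10.3, -11.7, 16.8]
grip_width: 0.0215
finger_force: 44.4
```

```bash

python3 -m inch '[[0.005,0.005,0,0,0,0,0],[0.007,0.007,0,0,0,0,0],[0.007,0.007,0,0,0,0,0]]'
python3 -m inch '[[0.005,0.005,0,0,0,0,0],[0.007,0.007,0,0,0,0,0],[0.007,0.007,0,0,0,0,0]]'
python3 - <<'E'
from h import *
f=cap('wrist'); save(f,'w2')
for n in('scene','side'): save(cap(n),n+'2')
E
```

```text
clock: 5.38
position: [0.6267, 0.1955, 0.0509]
tool_rot: [-3.136, 0.004, 1.647]
force: [-20.7, -18.2, 26.0]
grip_width: 0.0214
finger_force: 45.5
clock: 5.75
position: [0.6269, 0.1956, 0.0509]
tool_rot: [-3.133, 0.005, 1.646]
force: [-29.8, -25.5, 35.4]
grip_width: 0.0214
finger_force: 46.6
```

```bash

python3 -m inch '[[-0.006,-0.006,0,0,0,0,0],[-0.011,-0.012,0,0,0,0,0],[-0.011,-0.012,0,0,0,0,0],[-0.011,-0.012,0,0,0,0,0.15],[-0.011,-0.012,0,0,0,0,0.5],[-0.011,-0.012,0,0,0,0,0.5],[-0.011,-0.012,-0.1,0,0,0,0.6],[-0.011,-0.012,-0.35,0,0,0,0.7],[-0.011,-0.012,-0.6,0,0,0,0.7],[-0.011,-0.012,-0.85,0,0,0,0.8],[-0.011,-0.012,-0.85,0,0,0,0.8]]'
cat > nest.py <<'E'
from h import *
def base(sfx):
    f=cap('wrist'); save(f,'w'+sfx); I=f['img'].astype(int); H=cloud(f)[...,2]; hsv=cv2.cvtColor(f['img'],cv2.COLOR_RGB2HSV)
    white=(I.min(2)>140)&(hsv[...,1]<50); return f,I,H,hsv,white
if __name__=='__main__':
    f,I,H,hsv,white=base('3')
    rel([.5525,-.0135,.12],[np.pi,0,np.radians(66)])
E
python3 nest.py
```

```text
clock: 7.28
position: [0.6294, 0.1987, 0.2258]
tool_rot: [3.135, -0.002, 1.649]
force: [-0.5, -0.5, 0.0]
grip_width: 0.0681
finger_force: 0.0
rel [-1.0285, -0.4632, 0.5129] [0.0022, -0.0015, 0.3164] t 7.33
```

View pics/w3.png

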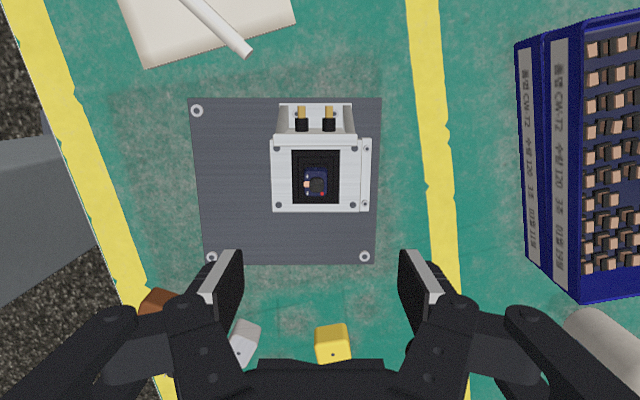

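The base now sits flush against the rail at (364,175) and the wall at (315,137). Next I'll measure its centre and the small can from here.

```bash
python3 - <<'E'
from h import *
f=cap('wrist'); I=f['img'].astype(int); H=cloud(f)[...,2]
b=blob(I.max(2)<70,f,.024,(297,160)); print('step',b[:2] if b else None)
g=I.mean(2)
L=ray(f,[[272.5,150],[272.5,205],[290,213],[350,213],[282,148]],.020); print(L.round(4).tolist())
print([int(x) for x in g[180,264:282]],[int(x) for x in g[204:220,320]])
rel([.5525,-.0135,.12],[np.pi,0,np.radians(66)])
E
```

```text
step (np.int32(1981), [[625.7, 195.8], [46.5, 53.3], 4.3])
[[0.5807, 0.2185, 0.02], [0.5828, 0.1625, 0.02], [0.601, 0.1552, 0.02], [0.6624, 0.1599, 0.02], [0.5899, 0.2212, 0.02]]
[98, 97, 91, 95, 95, 98, 93, 88, 138, 219, 205, 203, 205, 204, 204, 204, 203, 204] [154, 204, 206, 199, 201, 202, 202, 214, 161, 88, 93, 90, 98, 99, 92, 97]
rel [-1.0276, -0.4584, 0.5062] [0.0007, -0.0006, 0.3164] t 7.38
```

```bash

python3 -m inch '[[-0.3,-0.15,0,0,0,0.1,0.8],[-0.6,-0.3,0,0,0,0.2,0.8],[-0.9,-0.45,0,0,0,0.3,0.8],[-1,-0.458,0,0,0,0.316,0.8],[-1,-0.458,0,0,0,0.316,0.8],[-1,-0.458,0,0,0,0.316,0.8]]'
cat > can.py <<'E'
import sys
from h import *
def find(z,rng,sfx,xy,hw):
    f=cap('wrist'); save(f,sfx); W=cloud(f); H=W[...,2]
    m=(H>z-rng)&(H<z+.006)&(abs(W[...,0]-xy[0])<hw)&(abs(W[...,1]-xy[1])<hw)
    m=cv2.morphologyEx(m.astype(np.uint8),cv2.MORPH_OPEN,np.ones((3,3)))
    P=W[m>0][:,:2]*1000; r=cv2.minAreaRect(P.astype(np.float32))
    k=max(cv2.findContours(m,0,1)[0],key=cv2.contourArea)[:,0]
    print('depth',[np.round(x,1).tolist() for x in r],'top',np.nanpercentile(H[m>0],[50,98]).round(4),'rays',[np.round(x,1).tolist() for x in cv2.minAreaRect((ray(f,k,z-.002)[:,:2]*1000).astype(np.float32))],k.mean(0))
    return f,W
E
python3 - <<'E'
from can import *
find(.032,.006,'w4',(.5526,-.013),.035)
rel([.5526,-.0130,.035],[np.pi,0,np.radians(66)])
E
```

```text
clock: 8.12
position: [0.5519, -0.0075, 0.2198]
tool_rot: [-3.141, 0.0, 1.153]
force: [0.1, 0.6, 0.5]
grip_width: 0.0682
finger_force: 0.0
depth [[554.1, -11.8], [39.3, 31.0], 66.6] top [0.0326 0.0342] rays [[554.2, -11.9], [39.2, 31.0], 66.0] [325.08955224 178.71641791]
rel [-0.0252, 0.0156, 0.9242] [-0.0005, 0.0001, 0.0013] t 8.18
```

```bash

python3 - <<'E'
from h import *
rel([.5541,-.0119,.025],[np.pi,0,np.radians(66.2)])
E
python3 -m inch '[[-0.018,0.02,0.3,0,0,0,0.6],[-0.018,0.02,0.6,0,0,0,0.6],[-0.018,0.02,0.85,0,0,0,0.6],[-0.018,0.02,0.95,0,0,0,0.6],[-0.018,0.02,0.974,0,0,0,0.6],[-0.018,0.02,0.974,0,0,0,0.6],[-0.018,0.02,0.974,0,0,0,0],[-0.018,0.02,0.974,0,0,0,0],[-0.018,0.02,0.974,0,0,0,0],[-0.018,0.02,0.974,0,0,0,0],[-0.018,0.02,0.974,0,0,0,0]]' 40
```

```text
rel [-0.0171, 0.0202, 0.9742] [-0.0005, 0.0001, -0.0009] t 8.18
clock: 9.55
position: [0.555, -0.013, 0.0271]
tool_rot: [3.14, -0.001, 1.153]
force: [-1.5, 1.4, 11.7]
grip_width: 0.031
finger_force: 38.7
```

```bash

python3 -m inch '[[0,0,0,0,0,0,0.5],[0,0,0,0,0,0,0.5],[0,0,-0.03,0,0,0,0.5]]'
python3 -m inch '[[0,0,0,0,0,0,0.5],[0,0,0,0,0,0,0],[0,0,0,0,0,0,0],[0,0,0,0,0,0,0],[0,0,0,0,0,0,0]]'
python3 -m inch '[[0,0,-0.05,0,0,0,0],[0,0,-0.1,0,0,0,0],[0,0,-0.1,0,0,0,0]]'
```

```text
clock: 9.93
position: [0.554, -0.0132, 0.0316]
tool_rot: [-3.141, 0.0, 1.152]
force: [0.5, -0.1, 0.2]
grip_width: 0.0428
finger_force: 0.0
clock: 10.55
position: [0.5542, -0.0131, 0.0319]
tool_rot: [3.141, -0.0, 1.152]
force: [-2.1, 0.3, 10.3]
grip_width: 0.0313
finger_force: 38.9
clock: 10.92
position: [0.5546, -0.0131, 0.0524]
tool_rot: [3.14, -0.001, 1.152]
force: [-0.2, -0.2, 0.9]
grip_width: 0.0311
finger_force: 40.3
```

```bash
python3 - <<'E'
from h import *
rel([.6264,.1946,.15],[np.pi,0,np.radians(94.4)])
E
```

```text
rel [1.095, -0.0933, -0.4872] [0.0009, -0.0002, -0.3152] t 10.93
```

```bash

python3 -m inch '[[0.0,0,-0.25,0,0,0,0],[0.2,0,-0.48,0,0,-0.08,0],[0.45,-0.05,-0.48,0,0,-0.16,0],[0.7,-0.09,-0.48,0,0,-0.24,0],[0.9,-0.09,-0.48,0,0,-0.315,0],[0.9,-0.09,-0.48,0,0,-0.315,0],[0.9,-0.09,-0.48,0,0,-0.315,0]]'
python3 - <<'E'
from h import *
rel([.6264,.1946,.12],[np.pi,0,np.radians(94.4)])
E
```

```text
clock: 11.8
position: [0.6105, 0.1579, 0.1472]
tool_rot: [-3.141, 0.001, 1.646]
force: [0.3, -0.2, 0.0]
grip_width: 0.0308
finger_force: 40.4
rel [0.1769, 0.0929, 0.136] [-0.0004, 0.0004, -0.001] t 11.8
```

```bash

python3 -m inch '[[0.1,0.05,0,0,0,0,0],[0.177,0.093,0,0,0,0,0],[0.177,0.093,0.1,0,0,0,0],[0.177,0.093,0.136,0,0,0,0],[0.177,0.093,0.136,0,0,0,0],[0.177,0.093,0.136,0,0,0,0]]'
python3 - <<'E'
from h import *
rel([.6264,.1946,.060],[np.pi,0,np.radians(94.4)])
f=cap('wrist'); save(f,'w5')
E
```

```text
clock: 12.55
position: [0.6268, 0.1949, 0.1206]
tool_rot: [3.141, 0.0, 1.647]
force: [0.3, -0.6, -0.3]
grip_width: 0.0312
finger_force: 40.4
rel [-0.0013, -0.0022, 0.3029] [0.0002, 0.0001, -0.0006] t 12.55
```

View pics/w5.png

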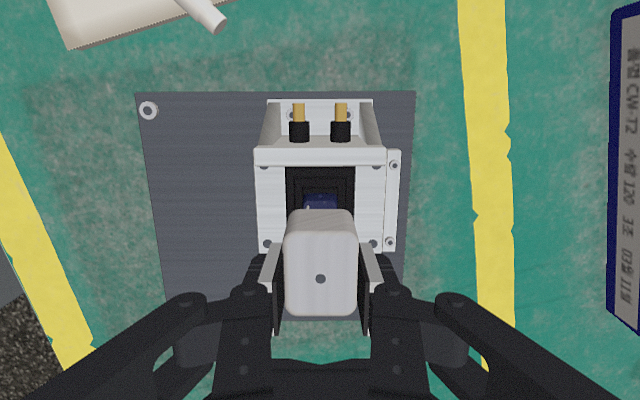

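The can is held square at (320,262), directly in line with the coil at (320,200). I'll lower it now.

```bash

python3 -m inch '[[0,-0.002,0.1,0,0,0,0],[0,-0.002,0.18,0,0,0,0],[0,-0.002,0.22,0,0,0,0],[0,-0.002,0.25,0,0,0,0],[0,-0.002,0.27,0,0,0,0],[0,-0.002,0.27,0,0,0,0]]'
python3 -m inch '[[0,0,0.015,0,0,0,0],[0,0,0.028,0,0,0,0],[0,0,0.028,0,0,0,0],[0,0,0.028,0,0,0,0]]'
```

```text
clock: 13.35
position: [0.6263, 0.1953, 0.0662]
tool_rot: [-3.142, 0.0, 1.647]
force: [-0.4, -0.6, -0.6]
grip_width: 0.0307
finger_force: 40.4
clock: 13.85
position: [0.6263, 0.1953, 0.0607]
tool_rot: [3.142, 0.0, 1.647]
force: [-0.3, 0.5, -1.5]
grip_width: 0.031
finger_force: 40.4
```

```bash

python3 -m inch '[[0,0,0.005,0,0,0,0],[0,0,0.01,0,0,0,0],[0,0,0.01,0,0,0,0],[0,0,0.01,0,0,0,0]]'
```

```text
clock: 14.35
position: [0.6264, 0.1954, 0.0599]
tool_rot: [3.141, -0.0, 1.647]
force: [-6.4, -2.1, 18.7]
grip_width: 0.0306
finger_force: 42.5
```

```bash

python3 -m inch '[[0,0,-0.004,0,0,0,0],[0,0,-0.004,0,0,0,0.2],[0,0,-0.004,0,0,0,0.6],[0,0,-0.004,0,0,0,0.6],[0,0,-0.2,0,0,0,0.6],[0,0,-0.5,0,0,0,0.7],[0,0,-0.8,0,0,0,0.7],[0,0,-0.8,0,0,0,0.7],[0,0,-0.8,0,0,0,0.7]]'
python3 - <<'E'
from can import *
find(.060,.006,'w6',(.6263,.1956),.03)
rel([.654,-.104,.22],[np.pi,0,np.radians(61)])
E
```

```text
clock: 15.48
position: [0.626, 0.1954, 0.2184]
tool_rot: [-3.141, -0.0, 1.647]
force: [0.6, -0.3, -0.5]
grip_width: 0.06
finger_force: 0.0
depth [[626.3, 196.9], [31.8, 39.2], 3.4] top [0.0606 0.0622] rays [[626.1, 196.8], [31.7, 39.3], 4.3] [320.57432432 181.72297297]
rel [-1.5031, 0.0263, -0.0111] [-0.0008, 0.0005, 0.371] t 15.53
```

```bash

python3 -m inch '[[-0.3,0,0,0,0,0.09,0.7],[-0.6,0,0,0,0,0.18,0.7],[-0.9,0,0,0,0,0.27,0.7],[-1,0,0,0,0,0.37,0.7],[-1,0,0,0,0,0.37,0.7],[-1,0,0,0,0,0.37,0.7]]'
python3 - <<'E'
from can import *
find(.042,.006,'w7',(.654,-.104),.04)
rel([.654,-.104,.22],[np.pi,0,np.radians(61)])
E
```

```text
clock: 16.27
position: [0.6412, -0.0028, 0.2177]
tool_rot: [-3.14, 0.0, 1.07]
force: [-0.3, 0.8, -0.0]
grip_width: 0.06
finger_force: 0.0
depth [[655.7, -102.1], [52.3, 43.9], 59.9] top [0.0426 0.0441] rays [[655.7, -101.7], [53.5, 44.3], 60.1] [379.25714286 254.28      ]
rel [-0.4142, 0.299, -0.0105] [-0.0007, 0.0002, 0.0033] t 16.32
```

```bash

python3 - <<'E'
from h import *
W=np.load('c0.npz')['b']; c=np.array([.6557,-.1019]); P=W[(W[...,2]>.006)&(W[...,2]<.2)]; q=(P[:,:2]-c)@np.array([[.866,.5],[-.5,.866]])
m=(abs(q[:,1])<.03)&(abs(q[:,0])<.12); print(np.histogram(q[m,0],bins=np.arange(-.12,.121,.01)))
rel([.6557,-.1019,.15],[np.pi,0,np.radians(60)])
E
```

```text
(array([ 65,   0,   0,   0,   0,   0,   0,   0,   0,  35, 186, 187, 192,
       190,  74,   0,   0,   0,   0,   0,   1,   1,   0,   0]), array([-1.20000000e-01, -1.10000000e-01, -1.00000000e-01, -9.00000000e-02,
       -8.00000000e-02, -7.00000000e-02, -6.00000000e-02, -5.00000000e-02,
       -4.00000000e-02, -3.00000000e-02, -2.00000000e-02, -1.00000000e-02,
       -5.55111512e-17,  1.00000000e-02,  2.00000000e-02,  3.00000000e-02,
        4.00000000e-02,  5.00000000e-02,  6.00000000e-02,  7.00000000e-02,
        8.00000000e-02,  9.00000000e-02,  1.00000000e-01,  1.10000000e-01,
        1.20000000e-01]))
rel [-0.4008, 0.3018, 0.3395] [-0.0007, 0.0002, 0.0144] t 16.32
```

```bash

python3 -m inch '[[-0.3,0.22,0,0,0,0.014,0.75],[-0.4,0.3,0.2,0,0,0.014,0.75],[-0.4,0.301,0.5,0,0,0.014,0.75],[-0.4,0.301,0.75,0,0,0.014,0.75],[-0.4,0.301,0.88,0,0,0.014,0.75],[-0.4,0.301,0.91,0,0,0.014,0.75],[-0.4,0.301,0.91,0,0,0.014,0.75]]'
python3 -m inch '[[0,0,0,0,0,0,0.3],[0,0,0,0,0,0,0],[0,0,0,0,0,0,0],[0,0,0,0,0,0,0],[0,0,0,0,0,0,0]]' 40
python3 -m inch '[[0,0,-0.15,0,0,0,0],[0,0,-0.4,0,0,0,0],[0,0,-0.65,0,0,0,0],[0,0,-0.7,0,0,0,0],[0,0,-0.7,0,0,0,0]]'
python3 - <<'E'
from h import *
rel([.6264,.195,.175],[np.pi,0,np.radians(94.4)])
E
```

```text
clock: 17.2
position: [0.6559, -0.1027, 0.0372]
tool_rot: [3.141, -0.0, 1.045]
force: [-0.7, 0.2, -0.5]
grip_width: 0.0638
finger_force: 0.0
clock: 17.82
position: [0.6563, -0.1031, 0.0383]
tool_rot: [3.14, -0.001, 1.044]
force: [-1.8, 1.2, 7.8]
grip_width: 0.0428
finger_force: 40.5
clock: 18.45
position: [0.6558, -0.103, 0.1775]
tool_rot: [3.14, -0.001, 1.044]
force: [-0.1, -0.2, -2.0]
grip_width: 0.043
finger_force: 41.6
rel [1.2145, -0.8756, 0.0124] [0.0009, -0.0004, -0.384] t 18.45
```

```bash

python3 -m inch '[[0.3,-0.2,0,0,0,-0.09,0],[0.6,-0.4,0,0,0,-0.18,0],[0.8,-0.6,0,0,0,-0.27,0],[0.95,-0.7,0,0,0,-0.384,0],[0.95,-0.7,0,0,0,-0.384,0],[0.95,-0.7,0,0,0,-0.384,0]]'
python3 - <<'E'
from h import *
rel([.6262,.195,.14],[np.pi,0,np.radians(94.4)])
E
```

```text
clock: 19.2
position: [0.6296, 0.1308, 0.1756]
tool_rot: [-3.14, 0.001, 1.646]
force: [0.0, -0.9, -0.5]
grip_width: 0.0431
finger_force: 41.5
rel [0.3217, 0.0075, 0.1776] [-0.001, 0.0005, -0.001] t 19.2
```

```bash

python3 -m inch '[[0.2,0.007,0,0,0,0,0],[0.321,0.007,0,0,0,0,0],[0.321,0.007,0.1,0,0,0,0],[0.321,0.007,0.177,0,0,0,0],[0.321,0.007,0.177,0,0,0,0],[0.321,0.007,0.177,0,0,0,0]]'
python3 - <<'E'
from h import *
rel([.6262,.195,.0615],[np.pi,0,np.radians(94.4)])
f=cap('wrist'); save(f,'w8')
E
```

```text
clock: 19.95
position: [0.6268, 0.1947, 0.1415]
tool_rot: [3.141, 0.0, 1.646]
force: [0.8, 0.3, -0.8]
grip_width: 0.0433
finger_force: 41.5
rel [0.002, -0.0032, 0.3999] [0.0001, 0.0002, -0.001] t 19.95
```

```bash

python3 -m inch '[[0.001,-0.003,0.12,0,0,0,0],[0.001,-0.003,0.21,0,0,0,0],[0.001,-0.003,0.28,0,0,0,0],[0.001,-0.003,0.34,0,0,0,0],[0.001,-0.003,0.365,0,0,0,0],[0.001,-0.003,0.37,0,0,0,0]]'
python3 -m inch '[[0,0,0.015,0,0,0,0],[0,0,0.03,0,0,0,0],[0,0,0.03,0,0,0,0],[0,0,0.03,0,0,0,0]]'
```

```text
clock: 20.75
position: [0.626, 0.1957, 0.0672]
tool_rot: [-3.142, 0.0, 1.647]
force: [-0.1, 0.1, -0.2]
grip_width: 0.0428
finger_force: 41.6
clock: 21.25
position: [0.6261, 0.1958, 0.0623]
tool_rot: [3.141, -0.0, 1.647]
force: [-4.8, -1.9, 13.0]
grip_width: 0.0425
finger_force: 43.2
```

```bash

python3 -m inch '[[0,0,0.006,0,0,0,0],[0,0,0.006,0,0,0,0],[0,0,-0.004,0,0,0,0],[0,0,-0.004,0,0,0,0.2],[0,0,-0.004,0,0,0,0.75],[0,0,-0.004,0,0,0,0.75],[0,0,-0.2,0,0,0,0.75],[0,0,-0.5,0,0,0,0.75],[0,0,-0.8,0,0,0,0.75],[0,0,-0.8,0,0,0,0.75],[0,0,-0.8,0,0,0,0.75]]'
python3 - <<'E'
from can import *
find(.066,.006,'w9',(.6263,.1956),.035)
d=np.load('c0.npz')['b']; m=(d[...,2]>.006)&(abs(d[...,0]-.558)<.06)&(abs(d[...,1]+.263)<.06)
P=d[m]; print(np.percentile(P,[1,99],0).round(4).tolist())
rel([.57,-.18,.22],[np.pi,0,np.radians(79)])
E
```

```text
clock: 22.62
position: [0.6257, 0.1958, 0.221]
tool_rot: [-3.141, -0.0, 1.647]
force: [-0.5, 0.4, -1.0]
grip_width: 0.0639
finger_force: 0.0
depth [[625.8, 196.0], [44.0, 51.7], 4.5] top [0.0667 0.0681] rays [[625.8, 196.0], [43.8, 51.5], 4.5] [320.02870813 183.67464115]
[[0.5245, -0.293, 0.0074], [0.5899, -0.2362, 0.0585]]
rel [-1.8516, -0.4197, 0.0026] [-0.0009, 0.0004, 0.1709] t 22.68
```

```bash

python3 -m inch '[[-0.3,-0.1,0,0,0,0.04,1],[-0.6,-0.2,0,0,0,0.08,1],[-0.9,-0.25,0,0,0,0.12,1],[-1,-0.25,0,0,0,0.17,1],[-1,-0.25,0,0,0,0.17,1]]'
python3 -m inch '[[-0.3,-0.1,0,0,0,0,1],[-0.6,-0.2,0,0,0,0,1],[-0.85,-0.2,0,0,0,0,1],[-0.85,-0.2,0,0,0,0,1],[-0.85,-0.2,0,0,0,0,1]]'
python3 - <<'E'
from can import *
find(.056,.006,'w10',(.558,-.263),.05)
rel([.558,-.263,.15],[np.pi,0,np.radians(79)])
E
```

```text
clock: 23.3
position: [0.5911, -0.0087, 0.2204]
tool_rot: [-3.14, 0.001, 1.377]
force: [-0.4, 0.8, 1.0]
grip_width: 0.0854
finger_force: 0.0
clock: 23.92
position: [0.5205, -0.1651, 0.2207]
tool_rot: [-3.141, -0.001, 1.383]
force: [1.1, 0.2, 0.7]
grip_width: 0.0857
finger_force: 0.0
depth [[559.5, -262.1], [51.7, 63.9], 78.9] top [0.0566 0.0581] rays [[559.2, -262.0], [52.4, 63.5], 79.3] [379.58849558 270.        ]
rel [-0.4476, 0.2758, 0.3534] [-0.0005, -0.0004, 0.0028] t 23.98
```

View pics/w10.png

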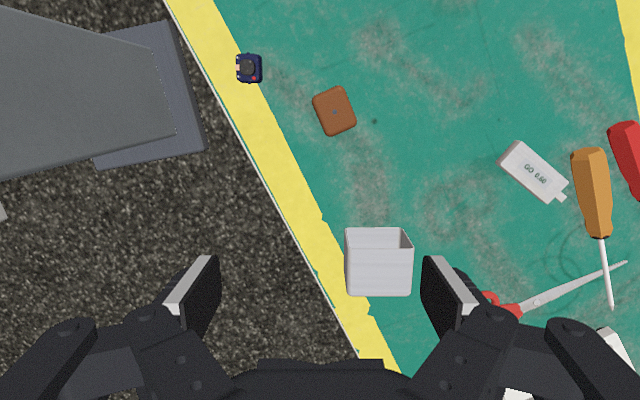

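The large can is at (379,262) with its mouth towards image-up (+y). The spare coil is at (249,68) and the gauge at (534,172), both clear of it. I'll tilt 45° towards the closed end and approach.

```bash
cat > big.py <<'E'
from h import *
ps=np.radians(79.1); u=np.array([np.sin(ps),-np.cos(ps),0]); w=np.array([np.cos(ps),np.sin(ps),0]); z=np.array([0,0,1.])
def pose(th):
    Rt=R.from_euler('xyz',[np.pi,0,ps])*R.from_rotvec([0,np.radians(th),0]); return Rt,Rt.apply([0,0,1])
E
python3 - <<'E'
from big import *
Rt,a=pose(45); print(a)
C=np.array([.5593,-.262,.030])-.003*w
rel(C-.12*a,Rt=Rt)
E
```

```text
[ 0.13371067  0.69434966 -0.70710678]
rel [-0.8808, 0.2802, 0.5289] [-0.0012, 0.4996, 0.0014] t 23.98
```

```bash

python3 -m inch '[[-0.3,0.1,0,0,0.1,0,1],[-0.55,0.2,0,0,0.2,0,1],[-0.8,0.28,0,0,0.3,0,1],[-0.88,0.28,0.1,0,0.4,0,1],[-0.88,0.28,0.3,0,0.5,0,1],[-0.88,0.28,0.5,0,0.5,0,1],[-0.88,0.28,0.5,0,0.5,0,1],[-0.88,0.28,0.5,0,0.5,0,1]]'
python3 - <<'E'
from big import *
Rt,a=pose(45)
C=np.array([.5593,-.262,.030])-.003*w
rel(C+.002*a,Rt=Rt); print(bot.observe()['qpos'])
E
```

```text
clock: 24.98
position: [0.5431, -0.3492, 0.1232]
tool_rot: [3.139, -0.783, 1.385]
force: [1.4, -0.4, 1.6]
grip_width: 0.0855
finger_force: 0.0
rel [-0.0252, -0.0028, 0.6426] [-0.0002, 0.0013, 0.0018] t 24.98
[ 0.68921487  0.97624218  0.14266835  1.32671261 -0.74195658  1.43741548
  0.94572979]
```

```bash

python3 -m inch '[[-0.025,-0.003,0.2,0,0,0,1],[-0.025,-0.003,0.4,0,0,0,1],[-0.025,-0.003,0.55,0,0,0,1],[-0.025,-0.003,0.63,0,0,0,1],[-0.025,-0.003,0.642,0,0,0,1],[-0.025,-0.003,0.642,0,0,0,1]]'
python3 -m inch '[[0,0,0,0,0,0,0.8],[0,0,0,0,0,0,0.5],[0,0,0,0,0,0,0.5],[0,0,0,0,0,0,0.5],[0,0,0,0,0,0,0.5]]' 60
python3 - <<'E'
from big import *
save(cap('side'),'s3')
s=bot.observe(); p=np.array(s['position'])
for th in(15,-15,-45):
  Rt,a=pose(th); rel(p+[0,0,.06],Rt=Rt)
E
```

```text
clock: 25.72
position: [0.5579, -0.2655, 0.0282]
tool_rot: [3.139, -0.784, 1.382]
force: [-0.7, -0.5, 0.2]
grip_width: 0.0857
finger_force: 0.0
clock: 26.35
position: [0.5575, -0.2657, 0.0278]
tool_rot: [3.14, -0.785, 1.38]
force: [-0.9, -3.2, 6.6]
grip_width: 0.0631
finger_force: 66.1
rel [0.212, 0.0003, -0.2123] [0.0011, -0.3329, -0.0005] t 26.4
rel [0.212, 0.0003, -0.2123] [0.0009, -0.6662, -0.0008] t 26.4
rel [0.212, 0.0003, -0.2123] [0.0007, -0.9996, -0.001] t 26.4
```

```bash

python3 -m inch '[[0.1,0,-0.1,0,0,0,0.4],[0.212,0,-0.212,0,0,0,0.4],[0.212,0,-0.212,0,-0.1,0,0.4],[0.212,0,-0.212,0,-0.2,0,0.4],[0.212,0,-0.212,0,-0.3,0,0.4],[0.212,0,-0.212,0,-0.4,0,0.4],[0.212,0,-0.212,0,-0.5,0,0.4],[0.212,0,-0.212,0,-0.6,0,0.4],[0.212,0,-0.212,0,-0.7,0,0.4],[0.212,0,-0.212,0,-0.8,0,0.4],[0.212,0,-0.212,0,-0.9,0,0.4],[0.212,0,-0.212,0,-1,0,0.4],[0.212,0,-0.212,0,-1,0,0.4],[0.212,0,-0.212,0,-1,0,0.4]]'
python3 - <<'E'
from big import *
f=cap('side'); W=cloud(f); P=W[(W[...,2]>.03)&(abs(W[...,0]-.557)<.06)&(abs(W[...,1]+.266)<.06)]
cv2.imwrite('pics/s4.png',cv2.resize(f['img'][200:400,200:460,::-1],None,fx=2.5,fy=2.5))
print(bot.observe()['qpos'])
E
```

```text
clock: 28.15
position: [0.5572, -0.2653, 0.0875]
tool_rot: [3.141, 0.783, 1.378]
force: [-0.1, -0.9, -2.1]
grip_width: 0.0633
finger_force: 66.1
[-0.60682389  1.17384633  0.99485793  1.82834015 -0.21147295  0.59319656
  0.00811195]
```

View pics/s4.png

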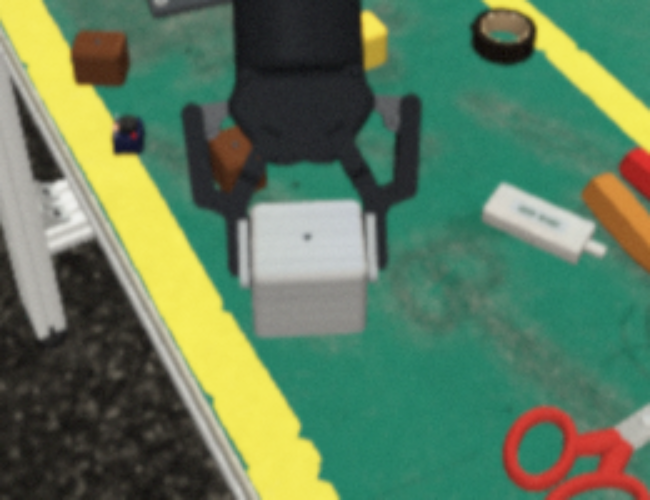

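The can is upright, mouth down, held at (308,260) in the crop. I'll lower it to the bench and release.

```bash
python3 - <<'E'
from big import *
s=bot.observe();p=np.array(s['position'])
rel([p[0],p[1],.033],Rt=pose(-45)[0]);rel([p[0],p[1],.029],Rt=pose(-45)[0])
E
```

```text
rel [0.1938, -0.0005, 0.1951] [-0.0006, -0.0022, -0.0021] t 28.2
rel [0.2079, -0.0005, 0.2093] [-0.0006, -0.0022, -0.0021] t 28.2
```

```bash

python3 -m inch '[[0.08,0,0.08,0,0,0,0.4],[0.15,0,0.15,0,0,0,0.4],[0.18,0,0.18,0,0,0,0.4],[0.193,0,0.193,0,0,0,0.4],[0.193,0,0.193,0,0,0,0.4]]'
python3 -m inch '[[0.005,0,0.005,0,0,0,0.4],[0.011,0,0.011,0,0,0,0.4],[0.011,0,0.011,0,0,0,0.4]]'
```

```text
clock: 28.82
position: [0.5574, -0.2647, 0.0325]
tool_rot: [3.142, 0.786, 1.38]
force: [0.0, 0.8, -0.6]
grip_width: 0.0629
finger_force: 66.1
clock: 29.2
position: [0.5576, -0.2645, 0.0295]
tool_rot: [3.141, 0.786, 1.38]
force: [-0.9, 1.5, 2.1]
grip_width: 0.0634
finger_force: 66.3
```

```bash

python3 -m inch '[[0,0,0,0,0,0,0.8],[0,0,0,0,0,0,1],[0,0,0,0,0,0,1],[0,0,-0.15,0,0,0,1],[0,0,-0.4,0,0,0,1],[0,0,-0.6,0,0,0,1],[0,0,-0.6,0,0,0,1]]'
python3 - <<'E'
from can import *
rel([.557,-.258,.22],[np.pi,0,np.radians(169)]); rel([.557,-.258,.22],[np.pi,0,np.radians(-11)]); print(bot.observe()['qpos'])
E
```

```text
clock: 30.08
position: [0.5752, -0.1792, 0.1154]
tool_rot: [3.138, 0.784, 1.381]
force: [0.3, -0.7, -0.1]
grip_width: 0.0856
finger_force: 0.0
rel [-0.6556, -0.0147, -0.0849] [-0.3879, 0.392, -0.9416] t 30.07
rel [-0.6556, -0.0147, -0.0849] [0.3924, 0.3883, 0.946] t 30.07
[-0.75227909  1.15485696  1.03375372  1.78523465 -0.21439905  0.75025304
 -0.05596465]
```

```bash

python3 -m inch '[[-0.2,0,-0.2,-0.039,0.039,-0.094,1],[-0.4,0,-0.2,-0.078,0.078,-0.188,1],[-0.6,-0.015,-0.15,-0.116,0.118,-0.282,1],[-0.656,-0.015,-0.085,-0.155,0.157,-0.377,1],[-0.656,-0.015,-0.085,-0.194,0.196,-0.471,1],[-0.656,-0.015,-0.085,-0.233,0.235,-0.565,1],[-0.656,-0.015,-0.085,-0.272,0.274,-0.659,1],[-0.656,-0.015,-0.085,-0.310,0.314,-0.753,1],[-0.656,-0.015,-0.085,-0.349,0.353,-0.847,1],[-0.656,-0.015,-0.085,-0.388,0.392,-0.942,1],[-0.656,-0.015,-0.085,-0.388,0.392,-0.942,1],[-0.656,-0.015,-0.085,-0.388,0.392,-0.942,1]]'
python3 - <<'E'
from can import *
find(.052,.006,'w11',(.557,-.26),.055)
rel([.557,-.258,.22],[np.pi,0,np.radians(169)]);print(bot.observe()['qpos'])
E
```

```text
clock: 31.58
position: [0.5548, -0.26, 0.2182]
tool_rot: [-3.139, -0.002, 2.943]
force: [-0.2, -0.2, 0.5]
grip_width: 0.0855
finger_force: 0.0
depth [[557.2, -263.4], [56.0, 64.2], 78.8] top [0.0527 0.0542] rays [[557.0, -263.5], [55.7, 63.7], 78.6] [317.79133858 184.35433071]
rel [-0.0086, 0.0098, -0.0081] [-0.0015, -0.0016, -0.0034] t 31.62
[ 0.20362796  0.54322275  0.19925761  1.67165928 -0.12342497  0.94116063
  1.82140049]
```

```bash

python3 - <<'E'
from can import *
rel([.5571,-.2635,.041],[np.pi,0,np.radians(168.7)])
E
```

```text
rel [-0.0167, -0.0149, 0.887] [-0.0015, -0.0016, -0.0001] t 31.62
```

```bash

python3 -m inch '[[-0.017,-0.015,0.25,-0.0015,-0.0016,0,1],[-0.017,-0.015,0.5,-0.0015,-0.0016,0,1],[-0.017,-0.015,0.75,-0.0015,-0.0016,0,1],[-0.017,-0.015,0.86,-0.0015,-0.0016,0,1],[-0.017,-0.015,0.887,-0.0015,-0.0016,0,1],[-0.017,-0.015,0.887,-0.0015,-0.0016,0,1]]'
python3 -m inch '[[0,0,0,0,0,0,0.5],[0,0,0,0,0,0,0.4],[0,0,0,0,0,0,0.4],[0,0,0,0,0,0,0.4],[0,0,0,0,0,0,0.4]]' 40
python3 -m inch '[[0,0,-0.15,0,0,0,0.4],[0,0,-0.4,0,0,0,0.4],[0,0,-0.65,0,0,0,0.4],[0,0,-0.75,0,0,0,0.4],[0,0,-0.75,0,0,0,0.4]]'
python3 - <<'E'
from h import *
rel([.61,.0,.19],[np.pi,0,np.radians(94.4)])
E
```

```text
clock: 32.38
position: [0.5578, -0.2634, 0.0421]
tool_rot: [3.141, 0.001, 2.947]
force: [-0.7, -0.3, 1.0]
grip_width: 0.0857
finger_force: 0.0
clock: 33.0
position: [0.5581, -0.2638, 0.0427]
tool_rot: [3.141, 0.002, 2.947]
force: [-2.5, 1.4, 9.1]
grip_width: 0.055
finger_force: 41.1
clock: 33.62
position: [0.5581, -0.2641, 0.1933]
tool_rot: [3.141, 0.003, 2.947]
force: [0.3, -0.2, -2.1]
grip_width: 0.0551
finger_force: 44.6
rel [0.0014, 1.3459, 0.0173] [0.0016, 0.0015, 0.827] t 33.62
```

```bash

python3 -m inch '[[0,0.2,0,0,0,0.11,0.4],[0,0.45,0,0,0,0.22,0.4],[0,0.7,0,0,0,0.33,0.4],[0,0.95,0,0,0,0.44,0.4],[0,1,0,0,0,0.55,0.4],[0,1,0,0,0,0.66,0.4],[0,1,0,0,0,0.77,0.4],[0,1,0,0.0016,0.0015,0.827,0.4],[0,1,0,0.0016,0.0015,0.827,0.4],[0,1,0,0.0016,0.0015,0.827,0.4]]'
python3 - <<'E'
from h import *
rel([.6263,.1,.19],[np.pi,0,np.radians(94.4)])
E
```

```text
clock: 34.88
position: [0.5959, -0.0676, 0.1911]
tool_rot: [-3.138, -0.001, 1.65]
force: [0.6, 0.4, -0.6]
grip_width: 0.0552
finger_force: 44.5
rel [0.8235, 0.2177, 0.0056] [-0.0024, -0.0007, 0.0015] t 34.88
```

```bash

python3 -m inch '[[0.25,0.1,0,-0.002,0,0.0015,0.4],[0.5,0.217,0,-0.002,0,0.0015,0.4],[0.75,0.217,0,-0.002,0,0.0015,0.4],[0.82,0.217,0,-0.002,0,0.0015,0.4],[0.82,0.217,0,-0.002,0,0.0015,0.4]]'
python3 - <<'E'
from h import *
rel([.6263,.195,.15],[np.pi,0,np.radians(94.4)])
E
```

```text
clock: 35.5
position: [0.6266, 0.0996, 0.1916]
tool_rot: [-3.142, -0.001, 1.648]
force: [0.2, -0.4, -1.8]
grip_width: 0.0549
finger_force: 44.5
rel [0.4755, 0.0349, 0.2083] [-0.0, -0.0007, 0.0] t 35.5
```

```bash

python3 -m inch '[[0.2,0.03,0,0,0,0,0.4],[0.4,0.035,0.05,0,0,0,0.4],[0.475,0.035,0.15,0,0,0,0.4],[0.475,0.035,0.208,0,0,0,0.4],[0.475,0.035,0.208,0,0,0,0.4],[0.475,0.035,0.208,0,0,0,0.4],[0.475,0.035,0.208,0,0,0,0.4]]'
python3 - <<'E'
from h import *
rel([.6262,.195,.0625],[np.pi,0,np.radians(94.4)])
f=cap('wrist'); save(f,'w12')
E
```

```text
clock: 36.38
position: [0.6272, 0.1938, 0.151]
tool_rot: [3.14, -0.001, 1.644]
force: [-1.5, 1.0, -1.4]
grip_width: 0.0552
finger_force: 44.5
rel [0.0059, -0.0051, 0.4424] [0.0007, -0.0009, -0.002] t 36.38
```

View pics/w12.png

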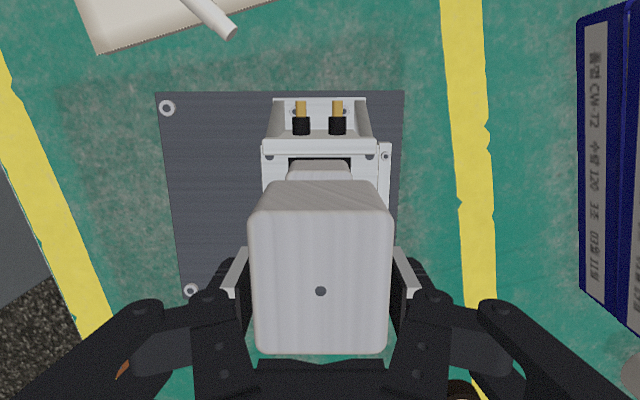

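The large can is square over the nest at (320,268), with the mid can behind it at (318,168). I'll lower it in stages.

```bash

python3 -m inch '[[0.003,-0.005,0.1,0,0,-0.001,0.4],[0.003,-0.005,0.18,0,0,-0.001,0.4],[0.003,-0.005,0.22,0,0,-0.001,0.4],[0.003,-0.005,0.22,0,0,-0.001,0.4]]'
python3 -m inch '[[0,0,0.05,0,0,0,0.4],[0,0,0.11,0,0,0,0.4],[0,0,0.16,0,0,0,0.4],[0,0,0.19,0,0,0,0.4],[0,0,0.19,0,0,0,0.4]]'
python3 -m inch '[[0,0,0.015,0,0,0,0.4],[0,0,0.03,0,0,0,0.4],[0,0,0.03,0,0,0,0.4],[0,0,0.03,0,0,0,0.4]]'
```

```text
clock: 36.92
position: [0.6254, 0.1949, 0.1054]
tool_rot: [-3.141, -0.001, 1.647]
force: [-0.6, -0.4, -0.9]
grip_width: 0.0553
finger_force: 44.5
clock: 37.55
position: [0.6255, 0.1951, 0.0678]
tool_rot: [-3.141, -0.001, 1.647]
force: [-0.5, -0.1, -1.2]
grip_width: 0.0551
finger_force: 44.5
clock: 38.05
position: [0.6258, 0.1953, 0.0628]
tool_rot: [3.141, -0.002, 1.647]
force: [-1.4, 0.4, 6.6]
grip_width: 0.0553
finger_force: 45.5
```

```bash

python3 -m inch '[[0,0,0.008,0,0,0,0.4],[0,0,0.008,0,0,0,0.4]]'
python3 -m inch '[[0,0,-0.006,0,0,0,0.4],[0,0,-0.006,0,0,0,0.7],[0,0,-0.006,0,0,0,1],[0,0,-0.006,0,0,0,1],[0,0,-0.2,0,0,0,1],[0,0,-0.5,0,0,0,1],[0,0,-0.8,0,0,0,1],[0,0,-0.8,0,0,0,1],[0,0,-0.8,0,0,0,1]]'
python3 - <<'E'
from can import *
f,W=find(.072,.006,'w13',(.6263,.1956),.045)
I=f['img'].astype(int); hsv=cv2.cvtColor(f['img'],cv2.COLOR_RGB2HSV); 
cv2.imwrite('pics/w13c.png',cv2.resize(f['img'][80:280,170:430,::-1],None,fx=3,fy=3))
E
```

```text
clock: 38.3
position: [0.6259, 0.1953, 0.0627]
tool_rot: [3.141, -0.002, 1.647]
force: [-11.9, 0.0, 31.7]
grip_width: 0.0553
finger_force: 48.4
clock: 39.42
position: [0.6254, 0.1952, 0.2204]
tool_rot: [-3.141, -0.001, 1.647]
force: [-0.4, 0.5, -0.2]
grip_width: 0.0856
finger_force: 0.0
depth [[623.1, 202.1], [69.0, 77.0], 0.1] top [0.0726 0.0742] rays [[625.5, 196.5], [55.8, 63.3], 4.3] [321.83211679 182.92335766]
```

View pics/w13c.png

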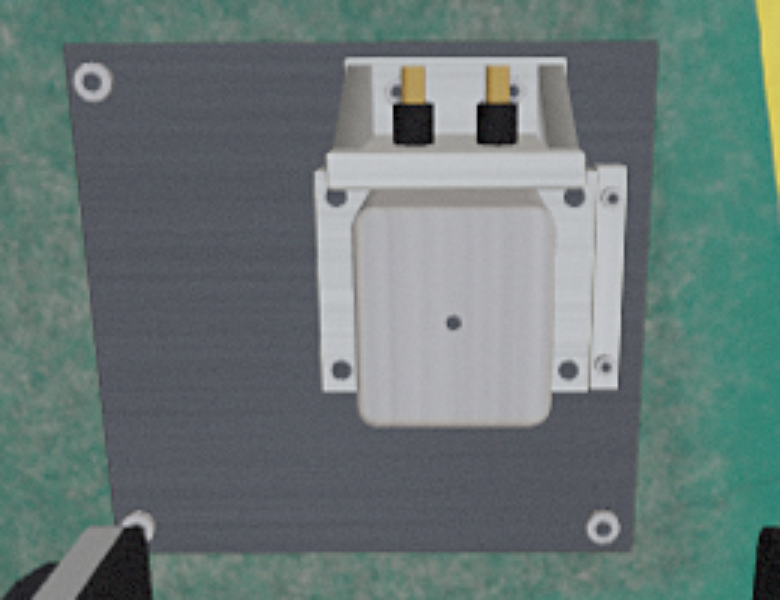

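The large can is seated (top at 72.6 mm), but a thin line shows between the base and the rail at about (592,280) in the crop. I'll compare it with the picture taken after the push.

```bash
python3 - <<'E'
from h import *
for n in('w3','w6','w9','w13'):
    g=cv2.imread(f'pics/{n}.png',0)
    print(n)
    for v in (170,190,205): print(v,g[v,355:382].tolist(), 'left',g[v,266:284].tolist())
    print('col280',g[130:150,285].tolist(),g[203:222,285].tolist())
f=cap('wrist'); g=f['img'].astype(float).mean(2)
def edge(v,a,b,s): d=s*np.diff(g[v,a:b]); i=int(np.argmax(d)); w=np.clip(d[max(0,i-1):i+2],0,None); return a+.5+(np.arange(max(0,i-1),i+2)@w)/w.sum()
for v in(160,180,200):
    l=edge(v,268,286,1); p=ray(f,[[l,v]],.020)[0]; r=ray(f,[[edge(v,372,386,-1),v]],.018)[0]
    n=np.array([.997,.0768,0]); print(v,l,(n@p).round(4),(n@r).round(4),'sep',(n@(r-p)).round(4),'(home 0.100)')
E
```

```text
w3
170 [199, 199, 198, 199, 199, 193, 174, 202, 202, 203, 202, 201, 200, 200, 202, 188, 77, 93, 93, 94, 96, 98, 94, 101, 111, 113, 113] left [96, 97, 98, 87, 121, 211, 200, 196, 199, 197, 198, 197, 198, 199, 197, 196, 199, 199]
190 [201, 198, 201, 199, 198, 154, 204, 205, 206, 204, 203, 199, 201, 205, 203, 81, 87, 91, 93, 94, 93, 90, 108, 138, 143, 135, 124] left [95, 93, 97, 95, 86, 136, 213, 201, 200, 199, 199, 198, 199, 197, 199, 199, 198, 200]
205 [97, 171, 209, 201, 176, 191, 202, 184, 178, 144, 143, 171, 197, 205, 129, 83, 83, 90, 91, 90, 94, 99, 112, 128, 124, 121, 112] left [92, 96, 96, 94, 89, 107, 183, 211, 204, 141, 75, 87, 91, 88, 78, 114, 194, 206]
col280 [144, 147, 154, 163, 195, 205, 204, 203, 202, 201, 201, 198, 200, 205, 209, 187, 175, 192, 200, 196] [193, 202, 202, 196, 194, 203, 202, 205, 183, 121, 88, 92, 96, 94, 93, 93, 103, 95, 93]
w6
170 [196, 196, 197, 196, 193, 197, 196, 196, 196, 197, 198, 195, 159, 201, 200, 200, 201, 199, 199, 196, 199, 201, 139, 86, 88, 92, 94] left [84, 91, 95, 94, 95, 95, 92, 88, 108, 176, 203, 194, 195, 194, 196, 195, 195, 191]
190 [19
[... 1800 characters left out ...]
94, 197, 191, 70, 76, 88, 85, 85] left [87, 90, 86, 94, 86, 87, 92, 87, 86, 81, 109, 205, 195, 193, 194, 193, 191, 193]
205 [197, 177, 93, 78, 78, 75, 104, 173, 196, 190, 188, 135, 197, 194, 192, 196, 184, 189, 196, 199, 199, 67, 87, 85, 88, 87, 90] left [93, 90, 87, 84, 90, 93, 87, 92, 86, 82, 97, 157, 204, 195, 191, 116, 72, 85]
col280 [150, 191, 198, 194, 195, 193, 196, 194, 190, 193, 198, 199, 170, 150, 141, 127, 128, 169, 193, 193] [86, 73, 81, 166, 198, 195, 202, 151, 81, 84, 87, 91, 89, 93, 86, 93, 86, 92, 93]
160 275.387459807074 0.5942 0.6945 sep 0.1003 (home 0.100)
180 276.27562326869804 0.5943 0.6944 sep 0.1002 (home 0.100)
200 277.11917808219175 0.5943 0.6944 sep 0.1 (home 0.100)
```

The separation between base and rail measures 100.2 mm against 100 expected, and the seam looks as it did after the push, so the base is still home. Handing in.

```bash
python3 -c "
from workcell import bot
print(bot.job_done())"
```

```text
the job is handed in; nothing more can be done
None
```

I pushed the base home, seated the small, mid and large cans in order, and handed the job in at about 39.5 s with the gripper clear; the hand-in returned no verdict. The last pictures show all three cans at their seated heights and the base still against rail and wall, and I made no contact with the bystanders that I saw.

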